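# Free the stuck cap of an ointment jar

## Robot

A 7-joint arm with a two-finger parallel gripper is mounted at the origin on a cart in front of the work surface, level with it; the furniture and walls round the work are solid. World frame = base frame: x ahead of the robot, y to its left, z up, the work surface at z = 0. Lengths are in mm, angles in rad, forces in N, time in s.
With the tool pointing down it reaches from about 400 to 850 mm from the base axis. Payload 10.4 kg.
Tool frame: the origin (TCP) lies midway between the tips of the shut fingers; the grasp point (between the pads) lies 19 mm behind it; z points along the fingers, y is the line along which they close (so a half turn about z gives the same grasp; the last joint's range is limited). The gripper opens to 87 mm and grips with 3 to 60 N. Pads are 19 mm wide; open, the fingers measure 117 mm over their backs; the gripper's body (75 mm by 190 mm) begins 51 mm behind the grasp point.
Start: joints at [-1.229, 0.332, -0.065, 1.46, 0.022, 1.35, -0.088], TCP at [222.965, 583.9, 222.576] pointing down, gripper open.
Joint ranges: [-2.6, 2.6], [-0.5, 2.12], [-1.47, 1.34], [0.16, 2.42], [-1.27, 4.41], [0.06, 2.06], [-2.6, 2.6]. Speed limits (rad/s): [2.22, 2.22, 2.79, 2.79, 3.14, 3.14, 3.14].

## Interface

Orientations are given as a rotation vector (axis times angle).
In Python, from station import bot, hand, eyes, status gives the robot as it stands. Calls block until the motion is done:
- bot.movep(position, orientation): joint-space move of the TCP to a pose.
- bot.move_straight(position, frame=None, rate=150): straight line of the TCP; frame=None keeps the orientation; rate is the mean speed in mm/s.
- bot.goto_joints(angles): joint-space move.
- hand.ungrasp() and hand.close(effort=None): open the fingers fully, or close them until they stop; effort is the grip in N (None keeps the last).
- bot.hold(seconds).
- bot.ik(position, orientation): joint angles nearest the present ones, or None.
- eyes.snapshot(name): name is "scene" or "side" or "wrist"; returns the picture (480x640x3 uint8, red, green, blue); there is no depth.
- eyes.camera_model(name): a dict with "camera_matrix" (3x3 intrinsics, pixels), "k1" (the pictures are not rectified: a ray, as slopes to the right and down, at radius r is drawn at 1 + k1 r^2 times it, then the intrinsics apply), "R" (3x3) and "t" (3): a world point X has camera coordinates R X + t; the wrist camera has in their place "tool_from_camera" (4x4, takes a point from camera to tool coordinates, whose origin is the TCP and whose axes are the flange's). Camera axes: x right, y down, z forward; pixel columns grow to the right and rows downward; lengths in mm; the calibration is good to about 2 mm. A picture is of the moment at which its call begins: read the wrist's pose just before it. camera_model takes no time and is no camera call.
A pose or a line that the arm cannot do raises bot.IKError and nothing moves.
- bot.finish_job(): hands the job in; it is judged then, once.
Readings, each from a call of its own:
- status.get_clock(): time.
- status.get_joint_positions(): joint angles.
- status.get_joint_velocities(): joint speeds.
- status.get_effort(): joint torques, N m.
- status.get_ee_pos(): TCP position.
- status.get_eef_rot(): TCP orientation.
- status.get_ft_force(): force on the tool from outside, world axes, zero at the start.
- status.get_torque(): the same for the moment, N m.
- status.get_finger_gap(): finger opening in mm.
- status.get_grasp_force(): force on a finger pad.
Only numpy, scipy, OpenCV 4.12 (cv2) and the standard library are available. Lean on these libraries where they do the work, as an engineer would, in place of code of your own. Each camera call takes 0.05 s, during which the arm holds its last target. There are 200 camera calls.

## Task

The blue screw cap of the ivory ointment jar in the metal jar holder is stuck. Grip it firmly and break it loose with a short hard twist anticlockwise (seen from above), then unscrew it with a light hand, regripping and letting the hand rise with the thread, until the cap comes free without tugging. Set the cap down flat, top up, in the steel tray while still holding it, then let go; the jar must stay upright and seated in its holder, never leaned on hard, and nothing else may be moved.

Things in the scene. Friction and masses are not known exactly. Their poses are not given: they have to be found in the camera images.
- cap: blue ribbed screw cap, 54 mm across, 24 mm high, 50 g; origin at the centre of the skirt's lower edge, z up its axis to the closed top. Seated, the origin is 63 mm above the jar's underside. Its yaw readings (while not held) show how far it has turned: it snaps loose 15 to 30 degrees anticlockwise from its start, then turns easily, and leaves the thread 100 to 120 degrees from its start
- jar: ivory square ointment jar, 58 x 58 mm, shoulder 59 mm above the underside, 0.67 kg with its contents; origin at the centre of the underside, z up. It stands loose in the holder's square pocket, 1.25 mm of play a side, which keeps it from turning more than 3 degrees; only its weight holds it down
- jar_holder: fixed square metal block, 92 x 92 mm and 26 mm high, on a 112 x 112 mm black rubber foot 5 mm thick, with a square pocket 60.5 mm wide; origin at the centre of the underside, on the table
- tray: fixed shallow steel tray with a pale paper liner, 150 mm (its x) by 130 mm (its y), 12 mm high, walls 3 mm, inner floor 3 mm above the table; origin at the centre of the underside, on the table; its x axis points within 0.3 rad of the robot's x
- amber_bottle: bystander: amber tablet bottle with white cap, 43 mm across, 77 mm high, loose; origin under its centre
- white_bottle: bystander: white tablet bottle, 43 mm across, 77 mm high, loose; origin under its centre
- grey_carton: bystander: white and grey medicine carton standing on edge, 20 x 60 x 75 mm, loose; origin under its centre
- stamp: bystander: wooden hand stamp with black handle, 26 x 50 x 72 mm, loose; origin under its centre
- cream_tube: bystander: small white and red cream tube lying down, 24 x 76 x 24 mm, loose; origin under its centre
- card_stack: bystander: stack of paper cards, 65 x 89 x 36 mm, loose; origin under its centre
- black_pen: bystander: black pen lying at the right, 11 x 140 x 11 mm, loose; origin under its centre
- cap_top (a point): centre of the cap's top face, 24 mm above its origin, 95 mm above the table at the start. The skirt ends 4 mm above the jar's square shoulder, so finger tips fit beside the whole skirt. Stuck, it takes about 0.3 to 0.5 N m to turn: two pads must press some 25 N or more each (12 N slips round); once loose, 10 N is plenty
- jar_mouth (a point): centre of the jar's threaded neck at its rim, 79 mm above the jar's underside. A sprung dispensing disc in it presses up on the seated cap with about 15 N and holds its three lugs behind locking bumps in the thread; crossing them the cap dips about 1 mm, then a steep thread lifts it 6 to 7 mm. Held level it presses the jar down and cross-threads; pulled up before it is off, it lifts the jar
- pocket_pad: black rubber pad on the floor of the holder's pocket, on which the jar stands (6.6 N by its weight alone); its top is 8 mm above the table, its origin 6 mm

How it is judged:
By the outcome, as a careful person would: the job done as asked, in the order asked, and still so for the second after the job is handed in, with the robot touching nothing.
It also fails if it takes over 51 s, if anything falls off the work surface, if the arm or the gripper's body presses on something with over 40 N, if the wrist force passes 120 N, or if a joint passes its speed limit or range.

## Working session

There is one attempt and no reset: what is moved stays moved. The work goes in short steps, each a Python script; the robot and the scene stay as the last script left them, time stands still between calls to the robot, and variables do not carry over. Pictures are saved under pics/ and viewed, at most 10 in all, crops included, and the job is handed in when it is done.

```bash
mkdir -p pics; ls
python3 - <<'E'
from station import bot,hand,eyes,status
import cv2,numpy as np
for n in("scene","side"):
    cv2.imwrite(f"pics/{n}0.png",eyes.snapshot(n)[:,:,::-1])
for n in("scene","side","wrist"): print(n,eyes.camera_model(n))
print(status.get_clock(),status.get_ee_pos(),status.get_eef_rot(),status.get_joint_positions(),status.get_finger_gap())
E
```

```text
pics
scene {'camera_matrix': array([[443.78970144,   0.        , 319.69064902],
       [  0.        , 443.78970144, 237.84269182],
       [  0.        ,   0.        ,   1.        ]]), 'k1': -0.06904536977986968, 'R': array([[ 0.551215  , -0.83434413,  0.0056482 ],
       [-0.35454561, -0.24035009, -0.90362008],
       [ 0.75528765,  0.4960864 , -0.42829763]]), 't': array([-266.90486089,  278.05376427,  693.92918893])}
side {'camera_matrix': array([[438.73696949,   0.        , 316.14498708],
       [  0.        , 438.73696949, 240.06527346],
       [  0.        ,   0.        ,   1.        ]]), 'k1': -0.0497530378263057, 'R': array([[-0.96065656, -0.27653764,  0.02580531],
       [-0.13735255,  0.39227118, -0.90953702],
       [ 0.24139854, -0.87729713, -0.41482104]]), 't': array([ 487.34849602,  153.4210704 , 1125.09823817])}
wrist {'camera_matrix': array([[380.63604146,   0.        , 321.71403082],
       [  0.        , 380.63604146, 240.81265277],
       [  0.        ,   0.        ,   1.        ]]), 'k1': -0.06018214676181551, 'tool_from_camera': array([[-6.92515377e-04, -9.65212668e-01, -2.61465151e-01,
         7.13151018e+01],
       [ 9.99999644e-01, -5.42520015e-04, -6.45852567e-04,
        -3.90338597e-01],
       [ 4.81535001e-04, -2.61465506e-01,  9.65212701e-01,
        -1.61688322e+02],
       [ 0.00000000e+00,  0.00000000e+00,  0.00000000e+00,
         1.00000000e+00]])}
0.1 [222.87055649 583.54755062 221.84240589] [-5.69806156e-01 -3.08932572e+00  1.96113895e-03] [-1.22859657  0.33280269 -0.06468302  1.46084642  0.02160999  1.34989758
 -0.0884927 ] 87.0281923951853
```

View pics/scene0.png

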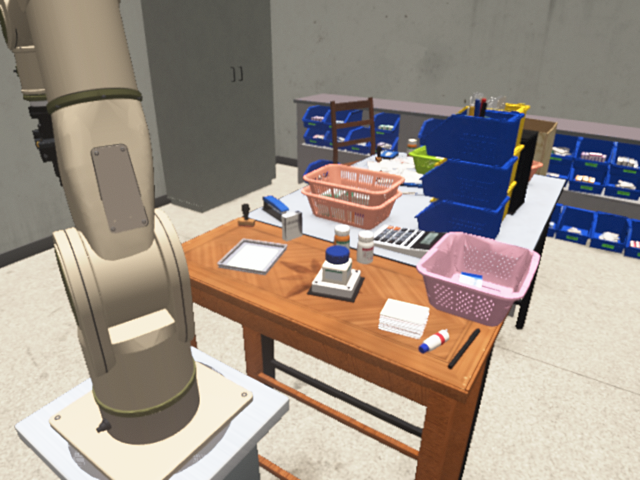

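View pics/side0.png

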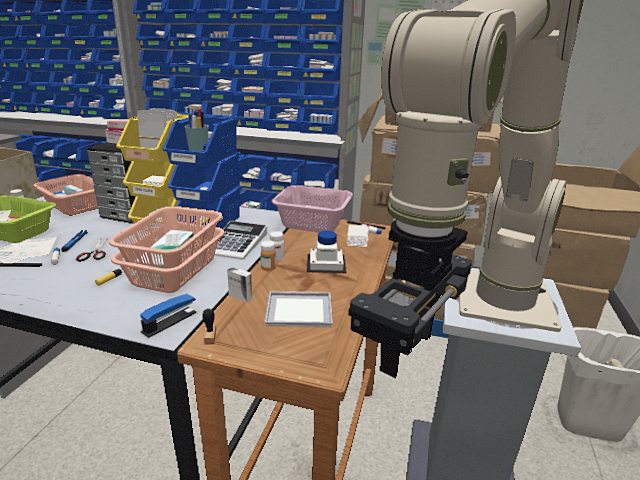

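The scene view shows the cap at about (338,252), the tray centred near (252,256) and the bottles just behind the jar. In the side view the cap is at about (327,238) and the tray at (300,308). I'll enlarge both.

```bash
cat > h.py <<'E'
import numpy as np,cv2
from station import bot,hand,eyes,status
from scipy.spatial.transform import Rotation as Ro
def ray(n,uv,pose=None):
    m=eyes.camera_model(n);K=m["camera_matrix"]
    p=cv2.undistortPoints(np.array([[uv]],float),K,np.array([m["k1"],0,0,0]))[0,0]
    d=np.array([p[0],p[1],1.])
    if n=="wrist":
        P,r=pose;T=m["tool_from_camera"];A=Ro.from_rotvec(r).as_matrix()
        return P+A@T[:3,3],A@T[:3,:3]@d
    return -m["R"].T@m["t"],m["R"].T@d
def at(n,uv,z,pose=None):
    o,d=ray(n,uv,pose);return o+d*(z-o[2])/d[2]
E
python3 - <<'E'
import cv2,numpy as np
a=cv2.imread("pics/scene0.png")[190:310,210:410];b=cv2.imread("pics/side0.png")[220:340,190:390]
f=lambda x:cv2.resize(x,(800,480),interpolation=cv2.INTER_CUBIC)
cv2.imwrite("pics/a.png",f(a));cv2.imwrite("pics/b.png",f(b))
E
```

```text
(no output)
```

View pics/a.png

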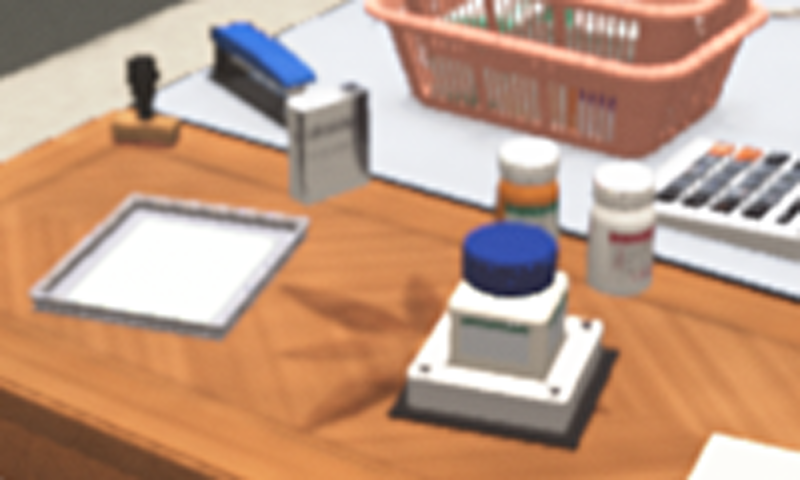

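View pics/b.png

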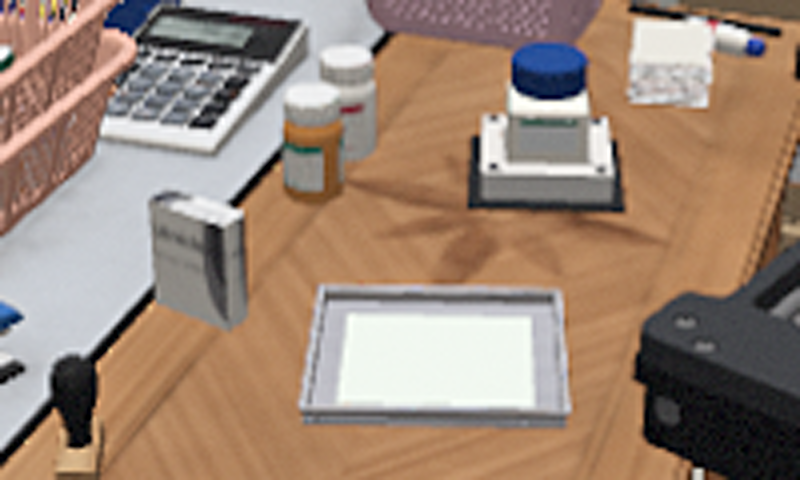

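Crop A shows the cap top centre at (510,246) and the tray rim corners at (136,196), (308,222), (222,334) and (33,297). Crop B shows the cap top at (549,61), the rim corners at (318,286), (564,289), (569,413) and (301,409), and the amber bottle's base at (313,190).

Run:
```python
from h import *
np.set_printoptions(precision=1,suppress=True)
A=lambda x,y:(210+x/4-.4,190+y/4-.4)
B=lambda x,y:(190+x/4-.4,220+y/4-.4)
def two(p,q,z):
    print(at("scene",A(*p),z) if p else '',at("side",B(*q),z) if q else '')
print("cap");two((510,246),(549,61),95)
print("tray")
P=[at("scene",A(*p),12) for p in((136,196),(308,222),(222,334),(33,297))];print(np.array(P),np.mean(P,0))
P=[at("side",B(*p),12) for p in((318,286),(564,289),(569,413),(301,409))];print(np.array(P),np.mean(P,0))
print("foot");P=[at("scene",A(*p),5) for p in((390,410),(578,444),(618,350))];print(np.array(P))
P=[at("side",B(*p),5) for p in((469,206),(623,208))];print(np.array(P))
print("bot cap tops");two((529,148),(313,91),77);two((624,170),(347,54),77)
print("carton top");two((325,93),(197,202),75)
print("stamp, cards");two((143,60),(76,360),70);two(None,(670,45),36)
print(status.get_torque(),status.get_ft_force())
```

```text
cap
[487.7 -44.   95. ] [489.1 -37.   95. ]
tray
[[545.7 297.9  12. ]
 [580.8 172.4  12. ]
 [429.6 122.6  12. ]
 [398.5 251.2  12. ]] [488.7 211.   12. ]
[[582.7 170.6  12. ]
 [433.5 124.4  12. ]
 [397.4 254.3  12. ]
 [542.6 298.1  12. ]] [489.  211.9  12. ]
foot
[[ 425.5   -4.4    5. ]
 [ 454.8 -110.7    5. ]
 [ 557.8  -80.2    5. ]]
[[526.9  26.3   5. ]
 [423.8  -5.6   5. ]]
bot cap tops
[646.   37.5  77. ] [641.5  28.3  77. ]
[650.4 -30.8  77. ] [642.  -39.7  77. ]
carton top
[651.3 208.9  75. ] [650.  198.6  75. ]
stamp, cards
[637.1 368.8  70. ] [639.6 370.6  70. ]
 [ 436.8 -230.6   36. ]
[-0.  0. -0.] [0.4 0.8 0.9]
```

The cap is at about (489,-41). The tray centre is at (489,211), with a yaw of about 0.30. Next I'll check the IK and yaw range, then hover and refine the cap position with the wrist camera from two opposite yaws.

```bash
cat >> h.py <<'E'
def rv(deg): return (Ro.from_euler('z',deg,degrees=True)*Ro.from_euler('x',180,degrees=True)).as_rotvec()
def yaw():
    x=Ro.from_rotvec(status.get_eef_rot()).as_matrix()[:,0];return np.degrees(np.arctan2(x[1],x[0]))
E
python3 - <<'E'
from h import *
np.set_printoptions(precision=2,suppress=True)
for z in (75,220):
  for d in range(-180,180,30):
    print(z,d,bot.ik([489,-41,z],rv(d)))
print(bot.ik([489,211,30],rv(0)),bot.ik([489,211,30],rv(90)))
E
```

```text
75 -180 [-0.59  0.2   0.64  2.01 -0.14  0.98  1.69]
75 -150 [-0.57  0.2   0.62  2.01 -0.14  0.98  2.21]
75 -120 [ 1.05  0.46 -1.23  1.93  0.49  1.1   2.23]
75 -90 None
75 -60 [-1.02  0.36  1.18  2.02 -0.4   1.01 -2.27]
75 -30 [-1.02  0.36  1.18  2.02 -0.4   1.01 -1.74]
75 0 [-0.69  0.22  0.75  2.01 -0.18  0.98 -1.42]
75 30 [-0.66  0.21  0.72  2.01 -0.17  0.98 -0.91]
75 60 [-0.65  0.21  0.71  2.01 -0.16  0.98 -0.38]
75 90 [-0.65  0.21  0.7   2.01 -0.16  0.98  0.14]
75 120 [-0.64  0.21  0.7   2.01 -0.16  0.98  0.66]
75 150 [-0.63  0.21  0.68  2.01 -0.16  0.98  1.18]
220 -180 [-0.67  0.01  0.67  1.84 -0.01  1.29  1.58]
220 -150 [-0.65  0.01  0.66  1.84 -0.01  1.29  2.1 ]
220 -120 [ 0.17  0.05 -0.18  1.8   0.01  1.29  2.6 ]
220 -90 None
220 -60 None
220 -30 [-0.92  0.    0.93  1.85 -0.    1.29 -2.08]
220 0 [-0.71  0.01  0.71  1.84 -0.01  1.29 -1.56]
220 30 [-0.67  0.01  0.68  1.84 -0.01  1.29 -1.04]
220 60 [-0.68  0.01  0.68  1.84 -0.01  1.29 -0.52]
220 90 [-0.68  0.01  0.68  1.84 -0.01  1.29  0.01]
220 120 [-0.68  0.01  0.68  1.84 -0.01  1.29  0.53]
220 150 [-0.68  0.01  0.68  1.84 -0.01  1.29  1.06]
[-0.89  0.35  0.47  1.93 -0.2   0.91 -1.9 ] [-0.79  0.34  0.34  1.92 -0.14  0.91 -0.38]
```

```bash
cat >> h.py <<'E'
def cap(name):
    pose=(status.get_ee_pos(),status.get_eef_rot());im=eyes.snapshot("wrist")
    cv2.imwrite(f"pics/{name}.png",im[:,:,::-1])
    hsv=cv2.cvtColor(im,cv2.COLOR_RGB2HSV);m=cv2.inRange(hsv,(105,120,40),(130,255,255))
    n,l,s,c=cv2.connectedComponentsWithStats(m);i=1+np.argmax(s[1:,4])
    h=cv2.convexHull(np.argwhere(l==i)[:,::-1].astype(np.int32))[:,0]
    return pose,im,h,s[i],c[i]
E
python3 - <<'E'
from h import *
np.set_printoptions(precision=1,suppress=True)
bot.movep([489,-41,220],rv(180)); 
for k,d in enumerate((180,0)):
    if k: bot.movep([489,-41,220],rv(d))
    bot.hold(.3)
    p,im,h,s,c=cap(f"w{d}")
    print(d,p[0],yaw(),s,c,at("wrist",c,95,p),status.get_clock(),status.get_ft_force())
    H=np.array([at("wrist",q,95,p)[:2] for q in h.astype(float)])
    print("hull at z95: bbox",H.min(0),H.max(0))
E
python3 -c "
import cv2,numpy as np
a=[cv2.imread(f'pics/w{d}.png')[140:380,120:520] for d in(180,0)]
cv2.imwrite('pics/wc.png',np.vstack([cv2.resize(x,(500,300)) for x in a]))"
```

```text
180 [489.  -40.8 220. ] -179.9884460956913 [ 287  199   69   68 3500] [320.9 232.5] [488.5 -42.   95. ] 2.8667 [ 0.3 -0.9  0.3]
hull at z95: bbox [462.3 -68.3] [515.9 -15.5]
0 [489. -41. 220.] 0.0006421183860964794 [ 289  197   69   68 3532] [322.8 230.2] [491.  -42.3  95. ] 5.8667 [ 0.1  0.7 -0.2]
hull at z95: bbox [463.5 -68.8] [516.9 -16.1]
```

View pics/wc.png

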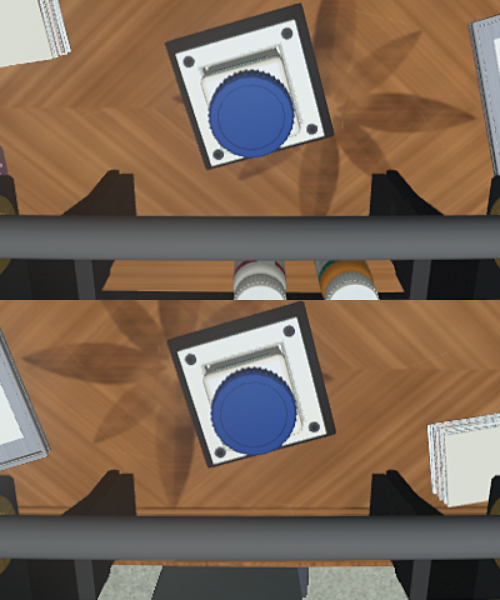

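In both wrist views the cap is clear of everything. Its centre comes out at (489.7,-42.2) and its width at 53.5 mm, which matches the given 54 mm. The next script descends, grips firmly and breaks it loose in steps, watching torque and Fz.

```bash
cat >> h.py <<'E'
C=np.array([489.7,-42.2])
def log(t):
    F=status.get_ft_force();T=status.get_torque();P=status.get_ee_pos()
    print(t,"t%.2f yaw%.1f P%s F%s Tz%.2f gap%.1f g%.1f"%(status.get_clock(),yaw(),np.round(P,1),np.round(F,1),T[2],status.get_finger_gap(),status.get_grasp_force()),flush=True)
    return F,T
E
python3 - <<'E'
from h import *
bot.move_straight([*C,110],rv(0),rate=150); log("above")
bot.move_straight([*C,73],rate=60); F0,_=log("down")
hand.close(effort=38); log("grip")
z=73.;d=0
while d<36:
    d+=6
    bot.move_straight([*C,z],rv(d),rate=60)
    F,T=log(d)
    z+=np.clip(.1*(F[2]-F0[2]),-.6,.6) if abs(F[2]-F0[2])>2 else 0
    if abs(F[2])>25 or (d>=18 and abs(T[2])<.12): break
print("z",z)
E
```

```text
above t6.75 yaw-0.0 P[490.2 -42.3 110.7] F[-0.4  0.2 -0.2] Tz-0.08 gap87.1 g0.0
down t7.52 yaw-0.0 P[489.8 -42.3  73.1] F[-0.4 -0.   0.2] Tz-0.00 gap87.3 g0.0
grip t8.19 yaw0.0 P[489.7 -41.9  73. ] F[0.1 2.  1.5] Tz0.01 gap53.4 g38.0
6 t8.45 yaw5.9 P[489.8 -42.3  73.1] F[ 0.3 -0.3  1.5] Tz0.15 gap53.6 g38.0
12 t8.71 yaw11.8 P[489.5 -42.2  72.7] F[ 1.8  1.2 -4.2] Tz0.07 gap53.7 g38.0
18 t8.97 yaw17.7 P[489.8 -42.4  72.8] F[-0.7 -0.8  1.6] Tz0.05 gap53.6 g38.0
z 72.5607288838278
```

Run:
```python
from h import *
z=72.56
for d in (23,28,33):
    bot.move_straight([*C,z],rv(d),rate=60)
    F,T=log(d); print(np.round(T,2),np.round(status.get_effort()[-1],2))
    if abs(F[2])>2: z+=np.clip(.1*F[2],-.8,.8)
bot.hold(.3); log("hold")
print(z)
```

```text
23 t9.22 yaw22.8 P[490.1 -42.4  73.1] F[-1.1  0.2  5.7] Tz0.20 gap53.5 g38.0
[-0.1  0.4  0.2] 0.28
28 t9.47 yaw27.7 P[490.1 -42.3  73.5] F[-0.1  0.5  5.7] Tz0.17 gap53.3 g38.0
[-0.17  0.12  0.17] 0.48
33 t9.72 yaw32.7 P[490.  -42.3  73.9] F[ 0.6 -0.9  4. ] Tz0.11 gap53.8 g38.0
[-0.12  0.09  0.11] 0.51
hold t10.02 yaw32.8 P[490.  -42.2  73.9] F[ 0.3 -0.8  5.8] Tz0.04 gap53.2 g38.0
74.10702411567574
```

Torque has dropped and the cap is rising with Fz about +5, so it has broken loose. Now I'll regrip lightly, turn the wrist back and unscrew, compensating Fz as I go.

```bash
cat >> h.py <<'E'
def stroke(z,a,b,step,ff=.07):
    d=a
    while d<b:
        d=min(d+step,b);z+=ff*step
        bot.move_straight([*C,z],rv(d),rate=60)
        F,T=log(d); z+=np.clip(.15*(F[2]-.5),-.6,.6)
        if F[2]<-5 or F[2]>15: print("stop");break
    print("z",z);return z
E
python3 - <<'E'
from h import *
hand.ungrasp();log("open")
bot.move_straight([*C,74.5],rv(0),rate=60)
log("back");hand.close(effort=12);log("light")
stroke(74.5,0,42,6)
bot.hold(.2);log("end")
E
```

```text
open t10.88 yaw33.0 P[489.7 -42.2  73.7] F[-0.5 -1.  -0. ] Tz-0.01 gap87.0 g0.0
back t11.60 yaw0.1 P[489.7 -42.1  74.5] F[-0.7  0.5 -0.1] Tz0.03 gap87.0 g0.0
light t12.27 yaw0.0 P[489.7 -42.2  74.5] F[0.5 0.6 0. ] Tz0.01 gap53.6 g12.0
6 t12.53 yaw5.9 P[489.6 -42.2  74.8] F[-0.6 -0.4 -1. ] Tz0.06 gap54.3 g12.0
12 t12.78 yaw11.8 P[489.7 -42.3  75.2] F[ 0.5 -0.9  0.1] Tz0.02 gap54.0 g12.0
18 t13.04 yaw17.7 P[489.7 -42.2  75.5] F[ 0.3 -0.2  0.3] Tz0.03 gap53.9 g12.0
24 t13.30 yaw23.7 P[489.7 -42.2  75.8] F[-1.  -0.2 -0.8] Tz0.05 gap53.7 g12.0
30 t13.56 yaw29.7 P[489.7 -42.2  76.1] F[-0.4  0.1 -0.7] Tz-0.03 gap53.9 g12.0
36 t13.82 yaw35.7 P[489.7 -42.3  76.3] F[ 0.3  0.3 -0.4] Tz-0.01 gap54.2 g12.0
42 t14.07 yaw41.7 P[489.8 -42.2  76.7] F[-0.3  0.3  0.4] Tz-0.04 gap54.2 g12.0
z 76.58782673221128
end t14.28 yaw41.8 P[489.8 -42.2  76.7] F[0.1 0.6 1.1] Tz-0.05 gap53.8 g12.0
```

Run:
```python
from h import *
hand.ungrasp();log("open")
bot.move_straight([*C,77],rv(0),rate=60)
hand.close(effort=12);log("light")
z=stroke(77.,0,60,6)
bot.hold(.3);log("end")
```

```text
open t15.12 yaw42.0 P[489.7 -42.2  76.6] F[0.2 0.1 0.3] Tz0.03 gap87.4 g0.0
light t16.68 yaw0.0 P[489.7 -42.2  77. ] F[ 0.   1.  -0.3] Tz-0.00 gap53.9 g12.0
6 t16.93 yaw5.9 P[489.7 -42.2  77.4] F[1.  0.7 0.1] Tz0.01 gap53.8 g12.0
12 t17.19 yaw11.7 P[489.8 -42.2  77.9] F[0.7 0.1 1.3] Tz-0.03 gap54.0 g12.0
18 t17.45 yaw17.7 P[489.8 -42.2  78.3] F[0.3 0.2 0.9] Tz0.03 gap54.0 g12.0
24 t17.71 yaw23.7 P[489.7 -42.2  78.7] F[-1.  -0.4 -0.1] Tz-0.02 gap53.8 g12.0
30 t17.97 yaw29.7 P[489.6 -42.2  79. ] F[ 0.2 -0.3 -1.1] Tz-0.05 gap53.7 g12.0
36 t18.23 yaw35.7 P[489.6 -42.2  79.2] F[ 0.5  0.5 -0.1] Tz-0.01 gap53.6 g12.0
42 t18.48 yaw41.7 P[489.7 -42.2  79.6] F[-0.1 -0.2 -1. ] Tz-0.02 gap53.8 g12.0
48 t18.74 yaw47.7 P[489.7 -42.3  79.8] F[0.1 0.  0. ] Tz0.01 gap54.0 g12.0
54 t19.00 yaw53.7 P[489.7 -42.2  80.2] F[-0.5 -0.  -0.2] Tz-0.00 gap54.2 g12.0
60 t19.26 yaw59.7 P[489.7 -42.2  80.5] F[ 0.6 -0.5 -0.5] Tz0.02 gap53.5 g12.0
z 80.32651292322483
end t19.56 yaw59.9 P[489.7 -42.2  80.5] F[-0.   0.4  0.2] Tz0.05 gap53.6 g12.0
```

Run:
```python
from h import *
z=80.4
while z<100:
    z+=.7 if z<85 else 3
    bot.move_straight([*C,z],rv(60),rate=20); F=status.get_ft_force()
    if F[2]<-2.5:
        log("pull?"); bot.hold(.1); F=status.get_ft_force()
        if F[2]<-2.5: print("stop",F,z); break
log("up")
cv2.imwrite("pics/up.png",cv2.resize(eyes.snapshot("side")[190:310,250:450,::-1],(800,480)))
```

```text
up t22.81 yaw60.0 P[489.8 -42.2 100.5] F[-0.1 -0.7 -0.6] Tz0.04 gap53.5 g12.0
```

View pics/up.png

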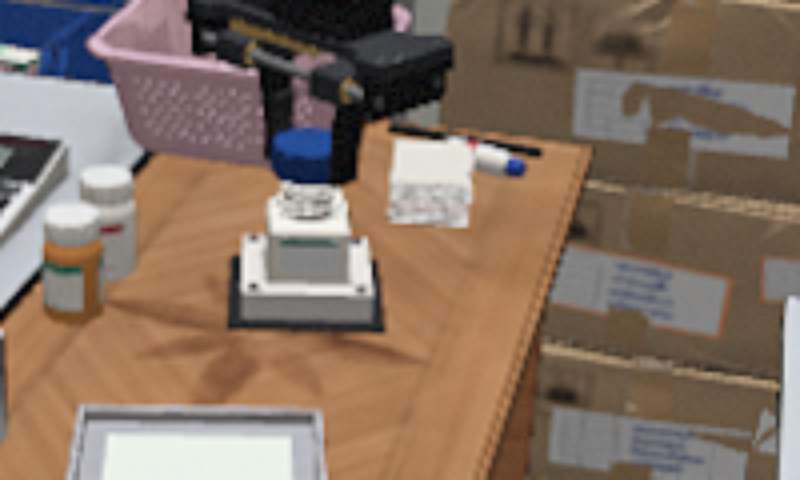

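The cap is free at (305,155) in the crop, and the jar is upright in the holder with its disc visible. Carry the cap to the tray next, with the fingers along the tray's long side, and lower it until contact.

Run:
```python
from h import *
Tc=[489,211.3]
bot.move_straight([*C,150],rate=120)
bot.move_straight([*Tc,120],rv(107),rate=120); log("over")
bot.move_straight([*Tc,14],rate=70); bot.hold(.2); F0,_=log("low")
z=14
while z>3.5:
    z-=.4
    bot.move_straight([*Tc,z],rate=15); F=status.get_ft_force()
    if F[2]-F0[2]>2.5:
        bot.hold(.1)
        if status.get_ft_force()[2]-F0[2]>2: break
log("contact")
```

```text
over t25.70 yaw106.9 P[489.1 210.8 120.1] F[-0.3  0.3  0.5] Tz-0.01 gap54.0 g12.0
low t27.57 yaw107.0 P[489.1 211.4  14.2] F[-0.3 -0.4 -0.4] Tz0.03 gap53.9 g12.0
contact t33.42 yaw107.0 P[489.1 211.3   5. ] F[-1.4 -1.4  5.1] Tz0.06 gap53.7 g12.0
```

Run:
```python
from h import *
hand.ungrasp();log("open")
bot.move_straight([489,211.3,150],rate=120);log("up")
a=cv2.resize(eyes.snapshot("scene")[190:310,210:410,::-1],(640,384));w=cv2.resize(eyes.snapshot("wrist")[:,:,::-1],(288,216))
b=cv2.resize(eyes.snapshot("side")[210:340,190:390,::-1],(352,216))
cv2.imwrite("pics/fin.png",np.vstack([a,np.hstack([w,b])]))
```

```text
open t34.27 yaw107.0 P[489.  211.3   4.8] F[ 0.5  0.7 -0.2] Tz0.01 gap86.7 g0.0
up t35.62 yaw107.0 P[488.6 211.  149.2] F[ 0.5  0.2 -0.1] Tz-0.02 gap86.5 g0.0
```

View pics/fin.png

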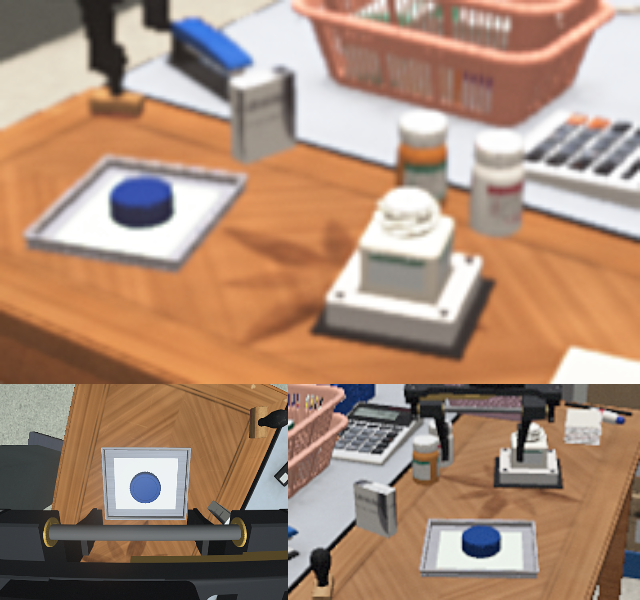

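The cap lies flat and top up in the tray (scene crop about (142,200)). The jar is seated upright, and the other things are where they were.

```bash
python3 -c "
from station import bot
print(bot.finish_job())"
```

```text
the job is handed in; nothing more can be done
None
```

The cap was broken loose, unscrewed with two light regrips and set down flat, top up, in the tray; the final pictures show the jar upright in its holder and nothing else moved, and I handed the job in at about 36 s.

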